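# Push the long blank plate out over the end of the ledge

### The arm

A 6-joint arm with a two-finger parallel gripper is mounted at the origin on a cart in front of the work surface, level with it; the furniture and walls round the work are solid. World frame = base frame: x ahead of the robot, y to its left, z up, the work surface at z = 0. Lengths are in mm, angles in rad, forces in N, time in s.
With the tool pointing down it reaches from about 275 to 750 mm from the base axis. Payload 10.2 kg.
Tool frame: the origin (TCP) lies on the front face of the gripper's body, between the roots of the fingers; the fingertips stand 73 mm ahead of it and the grasp point (between the pads) lies 54 mm ahead of it; z points along the fingers, y is the line along which they close (so a half turn about z gives the same grasp; the last joint's range is limited). The gripper opens to 85 mm and grips with 20 to 120 N. Pads are 22 mm wide; open, the fingers measure 114 mm over their backs; the gripper's body (76 mm by 85 mm) begins 54 mm behind the grasp point. The pads swing forward as they close: fully open they stand 13 mm farther back than shut.
Start: joints at [-1.423, 0.313, 1.498, -0, 1.331, -0.223], TCP at [190.227, -489.331, 303.894] pointing down, gripper open.
Joint ranges: [-2.94, 2.94], [-0.97, 2.17], [0.19, 2.56], [-1.23, 4.37], [0.02, 3.11], [-2.88, 2.88]. Speed limits (rad/s): [2.39, 2.39, 3.01, 3.14, 3.14, 3.14].

### API

Orientations are given as a unit quaternion [w, x, y, z].
In Python, from rig import * gives the robot as it stands.
- The arm moves only by the tool step_arm, never from a script. Its argument "plan" is a list of rows, each an object with "offset": the shift along the tool's x, y, z in cm, a list of three; "rot": the turn, a rotation vector about the tool's x, y, z in degrees, a list of three; "gripper": the finger opening in cm, from 0 to 8.54. In form: [{"offset": [x, y, z], "rot": [wx, wy, wz], "gripper": gripper}, ...]. A call has 1 to 12 rows; each row is the pose to reach, as a shift and turn from the pose commanded when the call began, along the tool's axes at that moment; what a row does not reach only later rows make up. A row lasts 1/10 s, in which the tool goes at most 50 mm and 8.59 degrees, less where a joint would pass 70% of its speed; a pose out of reach is approached as far as the arm can. A call with a gripper value outside its range is refused whole. The fingers move at their own pace and stop on an object; "squeeze" is the grip in N (left out, the last holds). Time passes only in rows, so rows that repeat a pose let the fingers close. It gives the time, the measured TCP pose, the force, the opening and the grip force at its end, in the units of the state.
- sense(): the state, without advancing time (a new reading comes with each control period).
- capture(name): name is "scene" or "top" or "wrist"; returns a dict with "color" (480x640x3 uint8, red, green, blue), "depth" (480x640 float32, mm along the optical axis (not along the pixel's ray), 0 where there is no reading), "vertical_fov" (degrees; the focal length in pixels is half the picture's height over the tangent of half this angle, whatever the lens; pixels are square), "cx", "cy" (the principal point, pixels), "rvec" (rotation vector, rad) and "tvec" (3), from world to camera coordinates, as OpenCV has them; the wrist camera has in their place "mount" (4x4, takes a point from camera to tool coordinates, whose origin is the TCP and whose axes are the flange's). Camera axes: x right, y down, z forward; pixel columns grow to the right and rows downward; lengths in mm; the calibration is good to about 2 mm. A picture is of the moment at which its call begins: read the wrist's pose just before it.
- finish_job(): hands the job in; it is judged then, once.
The state is a dict: "time_s": time; "joints": joint angles; "dq": joint speeds; "tau": joint torques, N m; "eef_pos": TCP position; "ee_rot": TCP orientation; "force": force on the tool from outside, world axes, zero at the start; "wrist_torque": the same for the moment, N m; "grip_width": opening from 0.0 (shut) to 1.0 (fully open); "grip_force": force on a finger pad.
Only numpy, scipy, OpenCV 4.12 (cv2) and the standard library are available. Lean on these libraries where they do the work, as an engineer would, in place of code of your own. Each camera call takes 0.05 s, during which the arm holds its last target. There are 200 camera calls.

### The job

Two blank steel plates lie flat in the two lanes of the low wooden ledge. With a fingertip, push the longer plate along its lane until about a third of its length stands out past the open end of the ledge, so that the next person can get hold of its edge. Do not pick it up or let it tip off, leave the shorter plate and the things standing around where they are, and take your hand away at the end.

Things in the scene. Friction and masses are not known exactly. Their poses are not given: they have to be found in the camera images.
- ledge: Fixed dark wooden ledge, 220 (x) by 124 (y) mm, flat top 40 mm above the bench. Origin: centre of its underside, on the bench. Two lanes along x, 56 mm wide, centred at y = +30 and -30 mm, with 4 mm ribs beside and between them, 5 mm higher than the lane floor. Open end at x = -110 mm, facing the robot within 15 degrees; a stop bar 8 mm high closes both lanes from x = +104 to +110 mm.
- long_plate: Longer blank steel plate, 110 (x) by 52 (y) by 8 mm, 0.2 to 0.4 kg, a 7 mm hole 12 mm from each end. Origin: centre of its underside; x along its length, same sense as the ledge's x. Lies flat in either lane, wholly on the ledge, 45 to 75 mm of empty lane between it and the stop bar. Slides with friction; tips off if half its length stands out.
- short_plate: The shorter blank steel plate, 76 mm (its x) by 52 mm (its y) by 8 mm, otherwise like the longer one. Origin at the centre of its underside. It lies in the other lane and stays there.
- weight_a: Brass weight with a knob, 36 mm across and 40 mm high, standing loose on the bench behind the ledge (past its stop bar). Origin at the centre of its underside.
- ptfe_tape: Small dark tape roll, 59 mm across and 19 mm high, lying loose on the bench behind the ledge. Origin at the centre of its underside.
- weight_b: Smaller brass weight with a knob, 28 mm across and 34 mm high, standing loose on the bench behind the ledge, beyond the larger weight. Origin at the centre of its underside.

How it is judged (in metres and radians):
At the end, for the whole second after the job is handed in: The longer plate lies flat and at rest in its lane (within 0.05 rad of level, 0.1 rad of parallel), and 26 to 50 mm of its 110 mm length stand out past the open end of the ledge; the shorter plate is within 10 mm of where it lay (x of long_plate in the frame of ledge between -0.105 and -0.081 m and z of long_plate in the frame of ledge between 0.037 and 0.043 m and angle between the x axis of long_plate and the x axis of ledge, either way round below 0.1 rad and angle between long_plate's own z axis and vertical below 0.05 rad and linear speed of long_plate below 0.01 m/s and distance of short_plate from where it was at the start of the episode below 0.01 m); the robot touches nothing.
It fails at once if the longer plate is lifted more than 6 mm off the ledge (z of long_plate in the frame of ledge above 0.046 m).
It fails at once if the longer plate tips by more than 0.15 rad (angle between long_plate's own z axis and vertical above 0.15 rad).
It fails at once if the shorter plate is moved by more than 10 mm (distance of short_plate from where it was at the start of the episode above 0.01 m).
It fails at once if a weight or the tape roll is moved by more than 20 mm (distance of any of weight_a, ptfe_tape, weight_b from where it was at the start of the episode above 0.02 m).
It also fails if it takes over 35 s, if anything falls off the work surface, if the arm or the gripper's body presses on something with over 40 N, if the wrist force passes 120 N, or if a joint passes its speed limit or range.

## Working session

There is one attempt and no reset: what is moved stays moved. The work goes in short steps, Python scripts to look and compute and a tool call to move; the robot and the scene stay as the last step left them, time stands still between calls to the robot, and variables do not carry over. Pictures are saved under pics/ and viewed, at most 10 in all, crops included, and the job is handed in when it is done.

Besides the shell and the picture viewer there is one more tool, called after "Request:" as name(argument=value, ...) on one line, values as JSON. step_arm: Moves the arm, as the interface text tells. Its arguments: {"type":"object","properties":{"plan":{"type":"array"},"squeeze":{"type":"number"}},"required":["plan"]}

```bash
mkdir -p pics; cat > h.py <<'E'
from rig import *
import numpy as np, cv2
def world(c, uv=None):
    d=c["depth"]; f=240/np.tan(np.radians(c["vertical_fov"])/2)
    v,u=np.mgrid[0:480,0:640]
    P=np.stack([(u-c["cx"])/f*d,(v-c["cy"])/f*d,d],-1)
    R=cv2.Rodrigues(np.array(c["rvec"],float))[0]
    return (P-np.array(c["tvec"],float).ravel())@R
def save(c,n): cv2.imwrite(f"pics/{n}.png",c["color"][:,:,::-1])
E
python3 - <<'E'
from h import *
c=capture("top"); save(c,"top1"); np.savez("top1.npz",W=world(c),d=c["depth"],col=c["color"])
s=sense(); print(s)
E
```

```text
{'time_s': 0.05, 'joints': array([-1.42343566e+00,  3.13454417e-01,  1.49844874e+00, -1.00673381e-05,
        1.33102477e+00, -2.23404289e-01]), 'dq': array([-1.04157573e-05,  1.45194845e-04, -2.41170671e-03,  5.00367467e-04,
        2.59055614e-04,  6.91425984e-04]), 'tau': array([ 2.49453384e-03, -4.13353300e+01, -2.60478902e+01, -2.44819812e-04,
        2.86938390e-03, -3.66360638e-06]), 'eef_pos': array([ 190.18123409, -489.15659521,  303.32837445]), 'ee_rot': array([-6.67340816e-04,  9.82865383e-01,  1.84323610e-01,  2.04933358e-05]), 'force': array([ 0.0383327 ,  0.34015737, -0.17646191]), 'wrist_torque': array([-0.00824286,  0.03107286, -0.02190274]), 'grip_force': 0.0, 'grip_width': 1.000106262027517}
```

View pics/top1.png

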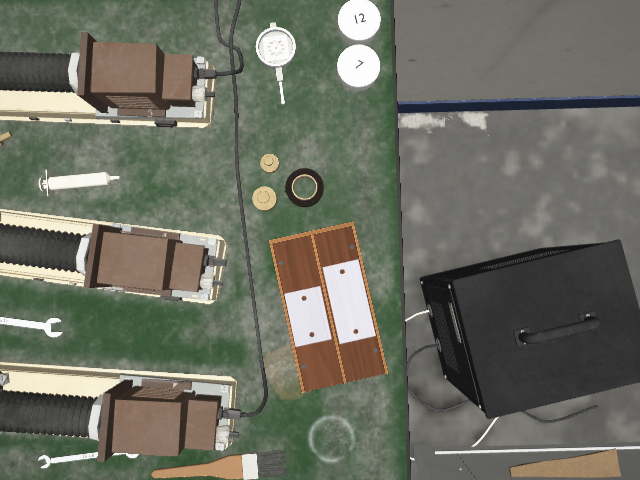

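The top view shows the ledge with its stop bar at the upper end (270–355, 230) and its open end at the bottom (302–387, 380). The long plate is in the right lane, centred near (349, 300), and the short one is in the left lane at (307, 316). The weights are at (264, 198) and (269, 162), and the tape roll is at (304, 187).

```bash
cat > loc.py <<'E'
from h import *
def locate(W,col,pr=True):
    col=col.astype(int); z=W[...,2]; reg=np.zeros(z.shape,bool); reg[215:425,262:400]=1
    out={}
    white=reg&(col.min(2)>150)&(z>35)&(z<60)
    n,l,st,_=cv2.connectedComponentsWithStats(white.astype(np.uint8))
    for i in range(1,n):
        if st[i,4]<800: continue
        p=W[l==i]; r=cv2.minAreaRect(p[:,:2].astype(np.float32)); print("plate",np.round(r[0],1),np.round(r[1],1),round(r[2],2),"z",np.median(p[:,2]).round(1))
    led=reg&(z>32)&(z<60)
    n,l,st,_=cv2.connectedComponentsWithStats(led.astype(np.uint8)); i=1+np.argmax(st[1:,4])
    p=W[l==i]; r=cv2.minAreaRect(p[:,:2].astype(np.float32)); print("ledge",np.round(r[0],1),np.round(r[1],1),round(r[2],2),"\n",np.round(cv2.boxPoints(r),1))
E
python3 - <<'E'
from loc import *
a=np.load("top1.npz"); W=a["W"]; locate(W,a["col"])
for u,v in [(349,300),(307,316),(340,350),(335,245),(264,198),(269,162),(304,172),(304,205),(350,430),(240,300),(338,400)]: print(u,v,W[v,u].round(1))
E
```

```text
plate [ 500.2 -350. ] [111.5  52.9] 11.16 z 47.7
plate [ 480.8 -290.9] [77.5 52.8] 10.66 z 47.7
ledge [ 494.1 -320. ] [220.4 124.2] 11.12 
 [[ 374.  -280.3]
 [ 397.9 -402.2]
 [ 614.2 -359.7]
 [ 590.2 -237.8]]
349 300 [ 502.  -350.5   43.3]
307 316 [ 481.4 -290.6   48.8]
340 350 [ 431.7 -335.9   39.3]
335 245 [ 580.6 -333.    38.5]
264 198 [ 651.1 -232.6   38.1]
269 162 [ 704.5 -240.4   30.8]
304 172 [ 690.5 -290.8   17.4]
304 205 [ 641.5 -289.5   17.3]
350 430 [ 309.9 -348.3    0.5]
240 300 [ 503.9 -190.6    2.6]
338 400 [ 354.  -331.9    1.8]
```

```bash
python3 - <<'E'
from loc import *
W=np.load("top1.npz")["W"]; d=np.load("top1.npz")["d"]
for u,v in [(430,300),(480,320),(560,320),(480,405),(600,260),(620,390),(450,450),(565,465)]: print(u,v,W[v,u].round(0))
m=(W[...,2]>60)&(d>0); print([ (W[m][:,i].min().round(),W[m][:,i].max().round()) for i in range(3)])
c=capture("scene"); save(c,"scene1")
E
```

```text
430 300 [ 454. -599. -706.]
480 320 [ 431. -640. -364.]
560 320 [ 426. -807. -367.]
480 405 [ 245. -646. -416.]
600 260 [ 549. -896. -364.]
620 390 [  178. -1152.  -844.]
450 450 [  46. -649. -770.]
565 465 [  67. -877. -563.]
[(np.float64(305.0), np.float64(861.0)), (np.float64(-230.0), np.float64(136.0)), (np.float64(60.0), np.float64(148.0))]
```

View pics/scene1.png

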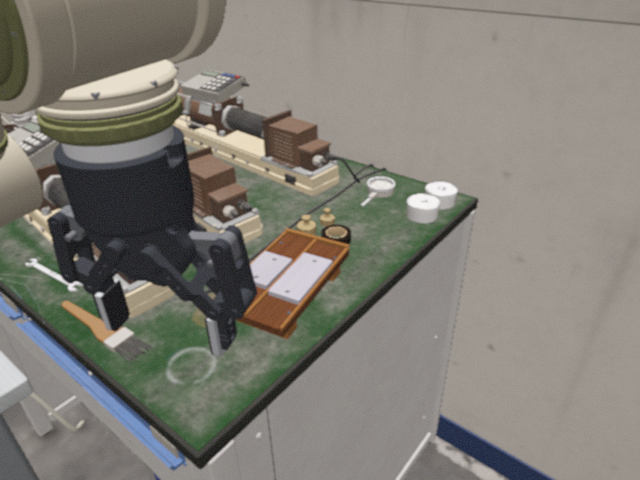

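The path is clear: the black box is well below the bench. I'll move over the gap behind the plate with the gripper shut and the tool turned to the lane.

Request:
step_arm(plan=[{"offset":[4,0,0],"rot":[0,0,5],"gripper":0},{"offset":[8,0,0],"rot":[0,0,10.1],"gripper":0},{"offset":[12,-0.1,0],"rot":[0,0,10.1],"gripper":0},{"offset":[16,-0.1,0],"rot":[0,0,10.1],"gripper":0},{"offset":[20,-0.2,0],"rot":[0,0,10.1],"gripper":0},{"offset":[24,-0.2,1],"rot":[0,0,10.1],"gripper":0},{"offset":[28,-0.3,3],"rot":[0,0,10.1],"gripper":0},{"offset":[32,-0.3,5],"rot":[0,0,10.1],"gripper":0},{"offset":[36,-0.35,7],"rot":[0,0,10.1],"gripper":0},{"offset":[40,-0.35,9],"rot":[0,0,10.1],"gripper":0},{"offset":[41.8,-0.35,11],"rot":[0,0,10.1],"gripper":0},{"offset":[41.8,-0.35,11.4],"rot":[0,0,10.1],"gripper":0}])

```text
time_s: 1.3
eef_pos: [579.6, -332.5, 186.3]
ee_rot: [-0.002, 0.995, 0.098, -0.002]
force: [-0.3, -0.7, -0.3]
grip_width: -0.001
grip_force: 0.0
```

Request:
step_arm(plan=[{"offset":[0,0,0],"rot":[0,0,0],"gripper":0},{"offset":[0,0,0],"rot":[0,0,0],"gripper":0},{"offset":[0,0,0],"rot":[0,0,0],"gripper":0}])

```text
time_s: 1.6
eef_pos: [578.1, -335.4, 191.2]
ee_rot: [0.001, 0.995, 0.097, 0.001]
force: [-0.6, 0.1, 0.2]
grip_width: 0.001
grip_force: 0.0
```

```bash
python3 - <<'E'
from loc import *
s=sense(); print(s["time_s"],s["eef_pos"],s["ee_rot"],s["force"],s["grip_width"])
c=capture("wrist"); save(c,"wrist1"); c=capture("top");save(c,"top2"); W=world(c)
E
```

```text
1.6 [ 578.05485277 -335.44466315  191.23922559] [6.78508372e-04 9.95330963e-01 9.65166089e-02 5.97500706e-04] [-0.55087605  0.14597424  0.23687049] 0.001039643142638246
```

View pics/wrist1.png

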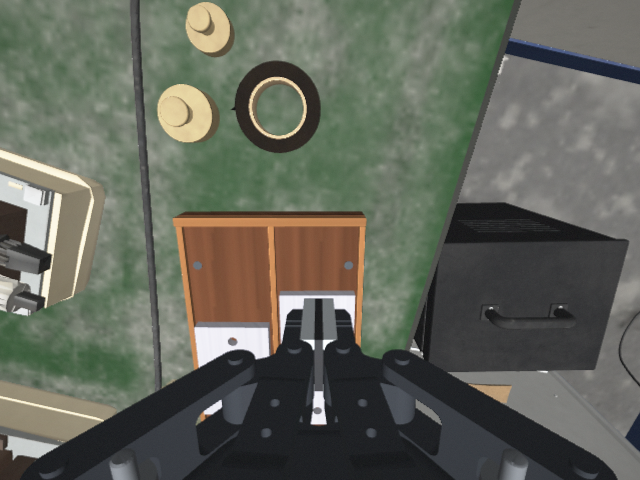

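The wrist view shows the shut fingertips at (319, 300), centred on the lane between its ribs at 274 and 362. The stop bar is at row 218 and the plate's edge at row 293. I'll measure the fingertips from depth.

```bash
python3 - <<'E'
from loc import *
from scipy.spatial.transform import Rotation as R
s=sense(); c=capture("wrist"); d=c["depth"]; f=240/np.tan(np.radians(c["vertical_fov"])/2)
v,u=np.mgrid[0:480,0:640]; P=np.stack([(u-c["cx"])/f*d,(v-c["cy"])/f*d,d],-1)
M=np.array(c["mount"]); T=P@M[:3,:3].T+M[:3,3]
print(M.round(2))
for q in [(310,301),(328,301),(310,310),(328,310),(310,325),(290,325),(345,325),(340,312),(310,297)]: print(q,T[q[1],q[0]].round(1))
m=(d>0)&(T[...,2]<95)&(T[...,2]>50)&(abs(T[...,0])<40)&(abs(T[...,1])<40); p=T[m]; print(p.min(0),p.max(0))
m&=T[...,2]>68; p=T[m]; print("tip", p.min(0),p.max(0))
w,x,y,z=s["ee_rot"]; Q=R.from_quat([x,y,z,w]); W=Q.apply(T.reshape(-1,3)).reshape(T.shape)+s["eef_pos"]
a=np.radians(11.12); A=np.array([[np.cos(a),np.sin(a)],[-np.sin(a),np.cos(a)]])
for n,q in dict(stopbar=(320,218),plate=(290,291),plate2=(290,296),lane=(310,270),ribL=(272,270),ribR=(362,270),ribLL=(184,270)).items():
  p=W[q[1],q[0]]; print(n,p.round(1),(A@(p[:2]-[494.1,-320])).round(1))
E
```

```text
[[  0.    -0.95  -0.3   77.59]
 [  1.     0.    -0.    -0.5 ]
 [  0.    -0.3    0.95 -71.04]
 [  0.     0.     0.     1.  ]]
(310, 301) [11.6 -4.1 63.4]
(328, 301) [11.1  3.7 64.5]
(310, 310) [11.1 -4.  56.1]
(328, 310) [11.3  3.5 55.7]
(310, 325) [11.5 -3.7 43.3]
(290, 325) [  7.  -11.9  51.1]
(345, 325) [ 6.7 10.3 51.5]
(340, 312) [ 7.6  8.8 60.9]
(310, 297) [-24.6  -6.3 143.2]
[  6.00989797 -14.07729669  50.0136207 ] [11.94128653 13.24456067 68.567403  ]
tip [10.51587961 -6.95566867 68.03528951] [10.77274838 -1.11619889 68.567403  ]
stopbar [ 608.7 -329.9   47.8] [110.6 -31.8]
plate [ 552.1 -319.6   41.9] [ 57.  -10.8]
plate2 [ 551.9 -320.3   49.3] [ 56.7 -11.4]
lane [ 569.8 -330.6   40.5] [ 72.3 -25. ]
ribL [ 567.2 -305.1   46.6] [74.6  0.5]
ribR [ 578.7 -364.8   46.2] [ 74.4 -60.2]
ribLL [ 555.3 -246.5   45.4] [74.2 60.3]
```

Request:
step_arm(plan=[{"offset":[0,0,3],"rot":[0,0,0],"gripper":0},{"offset":[0,0,5],"rot":[0,0,0],"gripper":0},{"offset":[0,0,6],"rot":[0,0,0],"gripper":0},{"offset":[0,0,6.7],"rot":[0,0,0],"gripper":0},{"offset":[0,0,7.2],"rot":[0,0,0],"gripper":0},{"offset":[0,0,7.2],"rot":[0,0,0],"gripper":0},{"offset":[0,0,7.2],"rot":[0,0,0],"gripper":0}])

```text
time_s: 2.45
eef_pos: [578.8, -334.8, 118.7]
ee_rot: [0.0, 0.995, 0.097, 0.0]
force: [-0.4, 0.2, -0.5]
grip_width: -0.002
grip_force: 0.0
```

Request:
step_arm(plan=[{"offset":[0,0,0.25],"rot":[0,0,0],"gripper":0},{"offset":[-0.4,0,0.25],"rot":[0,0,0],"gripper":0},{"offset":[-0.8,0,0.25],"rot":[0,0,0],"gripper":0},{"offset":[-1.1,0,0.25],"rot":[0,0,0],"gripper":0},{"offset":[-1.4,0,0.25],"rot":[0,0,0],"gripper":0},{"offset":[-1.7,0,0.25],"rot":[0,0,0],"gripper":0},{"offset":[-2.1,0,0.25],"rot":[0,0,0],"gripper":0},{"offset":[-2.5,0,0.25],"rot":[0,0,0],"gripper":0},{"offset":[-3,0,0.25],"rot":[0,0,0],"gripper":0}])

```text
time_s: 3.35
eef_pos: [548.9, -340.4, 115.5]
ee_rot: [0.0, 0.995, 0.097, 0.0]
force: [2.5, -0.3, 0.7]
grip_width: -0.0
grip_force: 0.9
```

```bash
python3 - <<'E'
from h import *
s=sense(); print(s["eef_pos"],s["force"])
c=capture("wrist"); save(c,"wrist2"); 
E
```

```text
[ 548.9083572  -340.44715165  115.51163792] [ 2.48689054 -0.26677339  0.70070483]
```

View pics/wrist2.png

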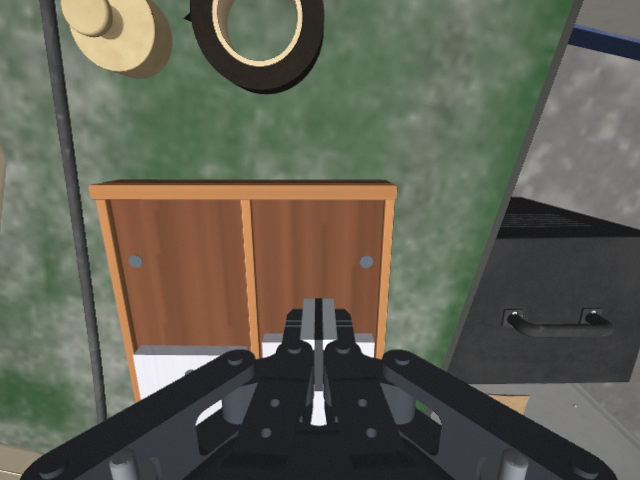

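The fingertip is behind the plate and pushing it at 2.5 N. The plate's rear edge shows at row 340, centred under the fingers. I'll push most of the remaining distance, then measure.

Request:
step_arm(plan=[{"offset":[-0.5,0,0],"rot":[0,0,0],"gripper":0},{"offset":[-1.1,0,0],"rot":[0,0,0],"gripper":0},{"offset":[-1.7,0,0],"rot":[0,0,0],"gripper":0},{"offset":[-2.4,0,0],"rot":[0,0,0],"gripper":0},{"offset":[-3.1,0,0],"rot":[0,0,0],"gripper":0},{"offset":[-3.8,0,0],"rot":[0,0,0],"gripper":0},{"offset":[-4.5,0,0],"rot":[0,0,0],"gripper":0},{"offset":[-5.2,0,0],"rot":[0,0,0],"gripper":0},{"offset":[-5.8,0,0],"rot":[0,0,0],"gripper":0},{"offset":[-6.3,0,0],"rot":[0,0,0],"gripper":0},{"offset":[-6.7,0,0],"rot":[0,0,0],"gripper":0},{"offset":[-7,0,0],"rot":[0,0,0],"gripper":0}])

```text
time_s: 4.6
eef_pos: [480.1, -354.0, 115.4]
ee_rot: [0.0, 0.995, 0.097, 0.0]
force: [1.0, 0.0, 0.5]
grip_width: -0.002
grip_force: 1.0
```

```bash
python3 - <<'E'
from loc import *
s=sense(); a=np.radians(11.12); A=np.array([[np.cos(a),np.sin(a)],[-np.sin(a),np.cos(a)]])
print(s["eef_pos"],s["force"],A@(s["eef_pos"][:2]-[494.1,-320]))
c=capture("top"); save(c,"top3"); W=world(c); locate(W,c["color"])
L=(W[...,:2]-[494.1,-320])@A.T; m=(c["color"].min(2)>150)&(W[...,2]>40)&(W[...,2]<55)&(L[...,0]<-100)&(L[...,0]>-200)&(abs(L[...,1]+30)<35)
print(m.sum(), L[m].min(0) if m.any() else 0)
E
```

```text
[ 480.14776371 -353.99638202  115.43689262] [1.04805829 0.01949051 0.47076618] [-20.24698355 -30.66722265]
ledge [ 540.2 -310.9] [126.4 123.9] 11.15 
 [[ 466.2 -262.4]
 [ 490.1 -383.9]
 [ 614.2 -359.5]
 [ 590.2 -237.9]]
140 [-140.43622699  -17.31712248]
```

View pics/top3.png

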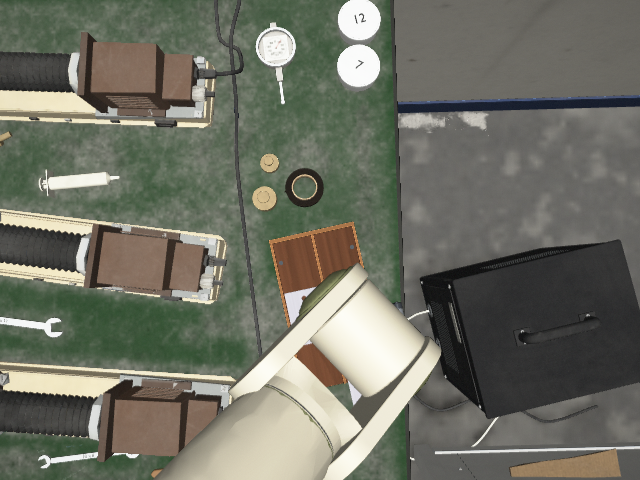

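The arm hides most of the plate, but its free corner shows at (355, 395). That puts the front edge at ledge x ≈ -140, about 30 mm out. I'll push 8 mm more, back off and lift.

Request:
step_arm(plan=[{"offset":[-0.3,0,0],"rot":[0,0,0],"gripper":0},{"offset":[-0.6,0,0],"rot":[0,0,0],"gripper":0},{"offset":[-0.8,0,0],"rot":[0,0,0],"gripper":0},{"offset":[-0.8,0,0],"rot":[0,0,0],"gripper":0},{"offset":[-0.2,0,0],"rot":[0,0,0],"gripper":0},{"offset":[1,0,0],"rot":[0,0,0],"gripper":0},{"offset":[1.5,0,-1],"rot":[0,0,0],"gripper":0},{"offset":[1.5,0,-5],"rot":[0,0,0],"gripper":0},{"offset":[1.5,0,-9],"rot":[0,0,0],"gripper":0},{"offset":[1.5,0,-13],"rot":[0,0,0],"gripper":0},{"offset":[1.5,0,-17],"rot":[0,0,0],"gripper":0},{"offset":[1.5,0,-19],"rot":[0,0,0],"gripper":0}])

```text
time_s: 5.85
eef_pos: [495.9, -350.9, 310.2]
ee_rot: [0.002, 0.995, 0.097, 0.002]
force: [0.5, 0.2, -0.5]
grip_width: 0.003
grip_force: 0.0
```

Request:
step_arm(plan=[{"offset":[-4,4,0],"rot":[0,0,0],"gripper":0},{"offset":[-8,8,0],"rot":[0,0,0],"gripper":0},{"offset":[-12,12,0],"rot":[0,0,0],"gripper":0},{"offset":[-16,14,0],"rot":[0,0,0],"gripper":0},{"offset":[-20,15,0],"rot":[0,0,0],"gripper":0},{"offset":[-24,16,0],"rot":[0,0,0],"gripper":0},{"offset":[-26,16,0],"rot":[0,0,0],"gripper":0},{"offset":[-26,16,0],"rot":[0,0,0],"gripper":0},{"offset":[-26,16,0],"rot":[0,0,0],"gripper":0}])

```text
time_s: 6.75
eef_pos: [271.6, -558.1, 306.0]
ee_rot: [0.0, 0.995, 0.097, 0.0]
force: [1.1, 0.4, 0.6]
grip_width: 0.002
grip_force: 0.0
```

```bash
python3 - <<'E'
from loc import *
s=sense(); print(s["eef_pos"],s["force"],np.abs(s["dq"]).max())
c=capture("top"); save(c,"top4"); W=world(c); locate(W,c["color"])
E
```

```text
[ 271.58364451 -558.12028807  305.9891193 ] [1.07392348 0.3620181  0.58342022] 0.026622102866560412
plate [ 480.7 -291. ] [77.6 52.8] 10.77 z 47.8
plate [ 406.6 -368.3] [110.8  52.9] 11.01 z 47.8
ledge [ 474.3 -324. ] [260.7 124.2] 11.14 
 [[ 334.4 -288.2]
 [ 358.4 -410.1]
 [ 614.2 -359.7]
 [ 590.2 -237.9]]
```

View pics/top4.png

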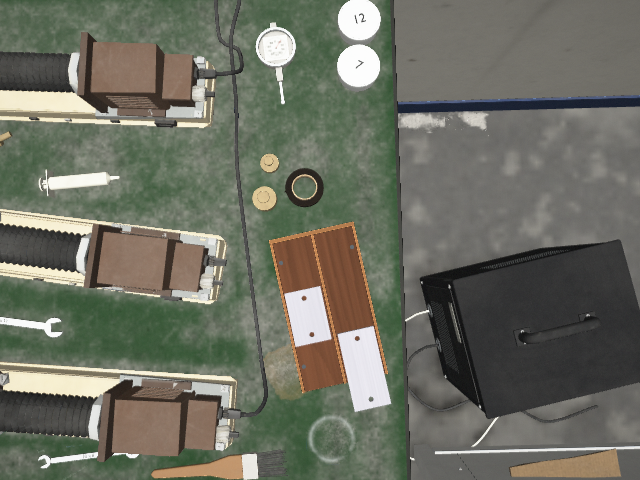

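The long plate, centred at (364, 369), lies flat and parallel at ledge x ≈ -95 mm, so about 40 mm stands out. The short plate, weights and tape roll have not moved. Handing in.

```bash
python3 -c "
from rig import *
print(finish_job())"
```

```text
the job is handed in; nothing more can be done
None
```

The long plate now stands about 40 mm out past the open end of the ledge, flat and parallel in its lane; the short plate, weights and tape roll have not moved, the hand is clear, and the job is handed in, though no verdict came back.

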